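# Dress a weld seam under extraction

### The arm

A 6-joint arm with a two-finger parallel gripper is mounted at the origin on the work surface. World frame = base frame: x ahead of the robot, y to its left, z up, the work surface at z = 0. Lengths are in m, angles in rad, forces in N, time in s.
With the tool pointing down it reaches from about 0.25 to 0.775 m from the base axis. Payload 4 kg.
Tool frame: the origin (TCP) lies midway between the tips of the shut fingers; the grasp point (between the pads) lies 19 mm behind it; x points along the fingers, y is the direction in which the jaws open and shut, and the axes are right-handed (so a half turn about x gives the same grasp; the last joint's range is limited). The gripper opens to 85 mm and grips with 20 to 120 N. Pads are 22 mm wide; open, the fingers measure 114 mm over their backs; the gripper's body (76 mm by 85 mm) begins 54 mm behind the grasp point. The pads swing forward as they close: fully open they stand 13 mm farther back than shut.
Start: joints at [1.13, 0.087, 1.371, -0, 1.684, -0.103], TCP at [0.182, 0.519, 0.231] pointing down, gripper open.
Joint ranges: [-3.1, 3.1], [-0.76, 2.03], [0.27, 2.55], [-1.08, 4.22], [0.17, 2.65], [-2.57, 2.57]. Speed limits (rad/s): [2.79, 2.79, 3.14, 3.14, 3.14, 3.14].

### API

Orientations are given as a rotation vector (axis times angle).
In Python, from rig import * gives the robot as it stands. The module is installed in compiled form; this text tells all that it offers.
- The arm moves only by the shell command python3 -m inch 'ROWS' [FORCE]. ROWS is JSON, a list of rows, each a list of 5 numbers: the shift along the tool's x, y, z in cm, then the turn about the tool's x in rad, then the closure, from 0 (fully open) to 1 (shut). A call has 1 to 5 rows; each row shifts and turns the commanded pose from where the row before left it, along the tool's axes as they then stand; what a row does not reach is not made up. A row lasts 1/8 s, in which the tool goes at most 62.5 mm and 10.7 degrees, less where a joint would pass 70% of its speed; a pose out of reach is approached as far as the arm can. A call with a gripper value outside its range is refused whole. The fingers move at their own pace and stop on an object; FORCE is the grip in N (left out, the last holds). Time passes only in rows, so rows that do not move let the fingers close. It gives the time, the measured TCP pose, the force and the opening at its end, in the units of the state.
- read_state(): the state, without advancing time (a new reading comes with each control period).
- grab_frame(name): name is "side" or "top" or "wrist"; returns the picture (400x640x3 uint8, blue, green, red); there is no depth.
- camera_params(name): a dict with "intrinsics" (3x3 intrinsics, pixels), "extrinsics" (4x4, takes a point from camera to world coordinates). Camera axes: x right, y down, z forward; pixel columns grow to the right and rows downward; lengths in m; the calibration is good to about 2 mm. A picture is of the moment at which its call begins: read the wrist's pose just before it. camera_params takes no time and is no camera call; for the wrist camera it gives the pose at the moment of the call.
- finish_job(): hands the job in, once; it reports no verdict.
Trained networks look in the newest picture that a camera, given by its name, has taken for a name from the list of things; names that differ only in an ending like _2 or _b are one class to them, and where a whole thing is asked for, a point or a joint stands for the part that bears it (a point fixed in the world has none). Each returns a list of dicts, best first, with "score" (0 to 1); they miss things now and then, are a little off and sometimes report something else, mostly with a low value. They report only what shows in the picture. A call takes as long as a camera call. They do not tell look-alikes from the thing itself.
- find_in(camera, label): "point" ([x, y, z] in m, in world coordinates, good to about 4 mm: the middle of the surface that is visible of it).
The state is a dict: "t": time; "joint_positions": joint angles; "qvel": joint speeds; "joint_efforts": joint torques, N m; "ee_pos": TCP position; "orientation": TCP orientation; "contact_force": force on the tool from outside, world axes, zero at the start; "wrist_torque": the same for the moment, N m; "finger_gap": opening from 0.0 (shut) to 1.0 (fully open).
Only numpy, scipy, OpenCV 4.12 (cv2) and the standard library are available. Lean on these libraries where they do the work, as an engineer would, in place of code of your own. Each camera call takes 0.05 s, during which the arm holds its last target.

### The job

Set the bench extraction to speed 3 on the dial, without running on to 4, then take the blue hand block and push it flat along the whole weld seam, from the end nearest the robot to the far end, with light, steady hand pressure and without lifting off on the way. Lower it back into the tray bay it came from, and only then turn the extraction off. Leave the yellow block in its bay.

Things in the scene. Friction and masses are not known exactly. Their poses are not given: they have to be found in the camera images.
- selector (a joint): Angle (rad) of the five-position rotary switch on the extraction control station. Grows clockwise seen from above, with a detent click every 0.4363 rad (25 deg): 0 = off, 0.436 = speed 1, 0.873 = 2, 1.309 = 3, 1.745 = 4 (stops just beyond both ends). May start at off, 1 or 2. A click takes about 0.15 N m; released within 8 deg of a position, it snaps into it.
- selector_grip (a point): Point on the switch's upright axis, 11 mm below the top of its grip: a black bar 64 mm long, 16 mm thick, centred on the axis, rising 33 mm above a black disc of 60 mm diameter (disc top 10 mm above the box's top face). The point turns with the bar: x runs along the bar towards its end with the white pointer line, z is up.
- station: Fixed grey steel box with the switch on its level top: 150 (x) x 160 (y) x 90 mm high, origin at the centre of its underside. Switch axis 12 mm from the centre towards the box's -x. Marks round it: white disc = off (50 deg from the box's +x towards +y), then clockwise 1, 2, 3 black pips for speeds 1 to 3, 4 red pips for speed 4. A 14 mm high green lamp stands at (-58, 52) mm.
- weldment: Two grey steel plates butt-welded into a panel, 240 mm along x (the seam) x 160 mm along y x 10 mm; its flat top is 45 mm above the bench. Fixed on two box-section bars by four strap clamps (studs up to 30 mm above the top, all outside |y| = 58 mm). Origin on the bench below the panel's centre, x along the seam away from the robot, z up. The weld bead is dressed flush.
- seam_near (a point): Near end of the weld seam: on the panel's top face, on the seam line, at the edge nearest the robot (120 mm from the panel's centre).
- seam_far (a point): Far end of the weld seam, on the panel's top face, 240 mm along the panel's x from the near end.
- blue_block: Blue hand abrasive block, loose, about 0.27 kg, 120 (x) x 58 (y) x 72 mm high. On top runs a grip ridge 100 mm (x) x 28 mm (y), from 28 to 72 mm above the origin, which is the centre of the pad's underside when not squeezed; z up. The brown grit pad sits on springy foam: it gives up to 8 mm, pushing back 1.5 N plus 1.5 N per mm squeezed.
- blue_block_face (a point): Centre of the working face (underside) of the blue block's grit pad, 120 x 58 mm; it moves up with the pad as the foam is squeezed (2 to 7 mm of squeeze is light, steady pressure; in the tray its weight squeezes it 0.5 to 2 mm). The pad covers a seam end once its edge reaches it: face centre 60 mm or less inside that end.
- yellow_block: Yellow hand block of the same shape with a dark coarse pad, loose; must be left in its bay.
- tray: Fixed green two-bay tray, 292 mm (x) x 84 mm (y), walls 4 mm thick and 22 mm high, floor 3 mm above the bench; origin at the centre of its underside. Each bay is 140 x 76 mm inside, centred 72 mm either side of the origin along x; one block stands in each (which is in which varies), long sides along the tray's x.
There are look-alikes about, which are no part of the job. Of the things shaped like the blue_block, the blue one is meant.

How it is judged:
On the way, in this order (a step that is already met when the one before it is completed fails the run):
1. the extraction switch stands at speed 3 (value of joint selector between 1.1789 and 1.4389 rad), for 0.3 s.
2. with the extraction on 3, the blue block is pressed flat (4 to 22 N) on the near end of the seam, on the seam line (all of step 1 and x of blue_block_face in the frame of weldment between -0.095 and -0.048 m and y of blue_block_face in the frame of weldment between -0.015 and 0.015 m and contact force between blue_block and weldment between 4 and 22 N and angle between blue_block's own z axis and vertical below 0.12 rad), for 0.15 s.
3. it is pressed on the first half of the seam (all of step 1 and x of blue_block_face in the frame of weldment between -0.04 and -0.02 m and y of blue_block_face in the frame of weldment between -0.015 and 0.015 m and contact force between blue_block and weldment between 4 and 22 N and angle between blue_block's own z axis and vertical below 0.12 rad), for 0.06 s.
4. it is pressed on the middle of the seam (all of step 1 and x of blue_block_face in the frame of weldment between -0.01 and 0.01 m and y of blue_block_face in the frame of weldment between -0.015 and 0.015 m and contact force between blue_block and weldment between 4 and 22 N and angle between blue_block's own z axis and vertical below 0.12 rad), for 0.06 s.
5. it is pressed on the second half of the seam (all of step 1 and x of blue_block_face in the frame of weldment between 0.02 and 0.04 m and y of blue_block_face in the frame of weldment between -0.015 and 0.015 m and contact force between blue_block and weldment between 4 and 22 N and angle between blue_block's own z axis and vertical below 0.12 rad), for 0.06 s.
6. it is pressed on the far end of the seam (all of step 1 and x of blue_block_face in the frame of weldment between 0.048 and 0.095 m and y of blue_block_face in the frame of weldment between -0.015 and 0.015 m and contact force between blue_block and weldment between 4 and 22 N and angle between blue_block's own z axis and vertical below 0.12 rad), for 0.1 s.
7. the block is lowered into its bay while still held, the extraction still on 3 (all of step 1 and distance of blue_block from where it was at the start of the episode below 0.02 m and angle between blue_block's own z axis and vertical below 0.1 rad and contact force between the fingers and blue_block above 1 N), for 0.1 s.
At the end, for the whole second after the job is handed in: The switch is back at off (within 0.13 rad), the blue block stands upright (within 0.1 rad) and at rest in the bay it came from, within 20 mm of where it stood at the start, released (value of joint selector below 0.13 rad and contact force between the fingers and blue_block below 0.1 N and linear speed of blue_block below 0.02 m/s and distance of blue_block from where it was at the start of the episode below 0.02 m and angle between blue_block's own z axis and vertical below 0.1 rad); the robot touches nothing.
It fails at once if the switch is run on towards speed 4 (more than 0.22 rad past 3) (value of joint selector above 1.52705 rad).
It fails at once if the blue block is leaned on hard (over 35 N on the panel) (contact force between blue_block and weldment above 35 N).
It fails at once if the blue block hovers 2 to 12 mm above the middle of the seam (lifted off in mid-stroke) (x of blue_block_face in the frame of weldment between -0.04 and 0.04 m and y of blue_block_face in the frame of weldment between -0.03 and 0.03 m and z of blue_block_face in the frame of weldment between 0.047 and 0.057 m).
It fails at once if the yellow block is moved more than 20 mm (distance of yellow_block from where it was at the start of the episode above 0.02 m).
It also fails if it takes over 72 s, if anything falls off the work surface, if the arm or the gripper's body presses on something with over 40 N, if the wrist force passes 120 N, or if a joint passes its speed limit or range.

## Working session

There is one attempt and no reset: what is moved stays moved. The work goes in short steps, Python scripts to look and compute and a shell command to move; the robot and the scene stay as the last step left them, time stands still between calls to the robot, and variables do not carry over. Pictures are saved under pics/ and viewed, and the job is handed in when it is done.

```bash
mkdir -p pics; ls; python3 - <<'E'
from rig import *
import cv2
for n in ["side","top","wrist"]:
    cv2.imwrite(f"pics/{n}0.png",grab_frame(n))
s=read_state(); print(s)
for n in ["side","top","wrist"]:
    p=camera_params(n); print(n,p)
E
```

```text
pics
{'t': 0.15, 'joint_positions': array([ 1.12991091e+00,  8.78177990e-02,  1.37192343e+00,  1.46395072e-05,
        1.68357674e+00, -1.03115225e-01]), 'qvel': array([-0.00014814, -0.00292381, -0.00579439, -0.00088122, -0.00267017,
       -0.00043498]), 'joint_efforts': array([ 1.70101906e-03, -3.52369881e+01, -3.13680482e+01, -1.20241225e-04,
        8.00552516e-03,  1.71255624e-05]), 'ee_pos': array([0.18210734, 0.51857735, 0.23038192]), 'orientation': array([ 0.26376473,  1.55497442, -0.2663794 ]), 'contact_force': array([-0.77011818,  0.31968061, -0.52654345]), 'wrist_torque': array([-0.00518466, -0.0445318 , -0.033423  ]), 'finger_gap': 0.9996998274584772}
side {'intrinsics': array([[418.68160755,   0.        , 317.56048302],
       [  0.        , 418.68160755, 205.48446835],
       [  0.        ,   0.        ,   1.        ]]), 'extrinsics': array([[ 0.96276695, -0.20128626,  0.18045397,  0.3608022 ],
       [-0.27033038, -0.71965331,  0.63954719, -0.55503556],
       [ 0.00113224, -0.66451709, -0.74727221,  0.83903013],
       [ 0.        ,  0.        ,  0.        ,  1.      
[... 176 characters left out ...]
]]), 'extrinsics': array([[ 0.02891411, -0.98779535,  0.15305005,  0.36006794],
       [-0.99905446, -0.02358474,  0.03652318,  0.04556372],
       [-0.03246778, -0.15396137, -0.98754329,  1.04754329],
       [ 0.        ,  0.        ,  0.        ,  1.        ]])}
wrist {'intrinsics': array([[356.25718573,   0.        , 314.50422955],
       [  0.        , 356.25718573, 198.78145429],
       [  0.        ,   0.        ,   1.        ]]), 'extrinsics': array([[ 0.33203943,  0.89773287,  0.28952637,  0.10635026],
       [ 0.94326446, -0.31555434, -0.10333253,  0.54493401],
       [-0.00140371,  0.30741041, -0.95157599,  0.37387696],
       [ 0.        ,  0.        ,  0.        ,  1.        ]])}
```

View pics/side0.png

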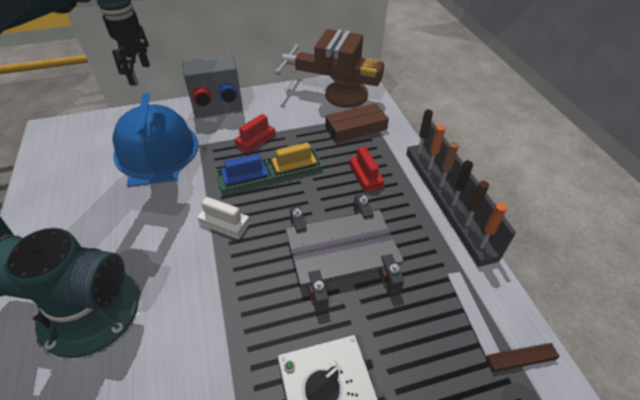

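View pics/top0.png

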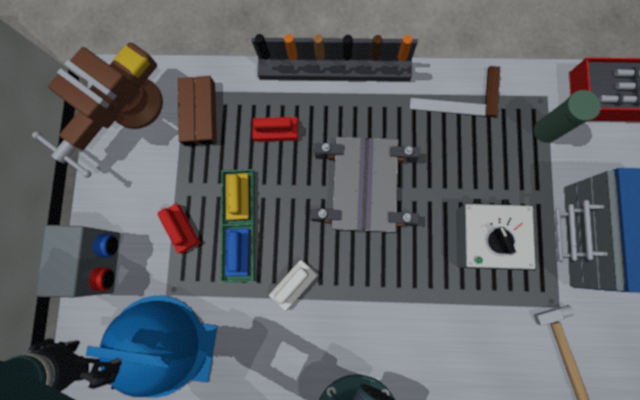

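View pics/wrist0.png

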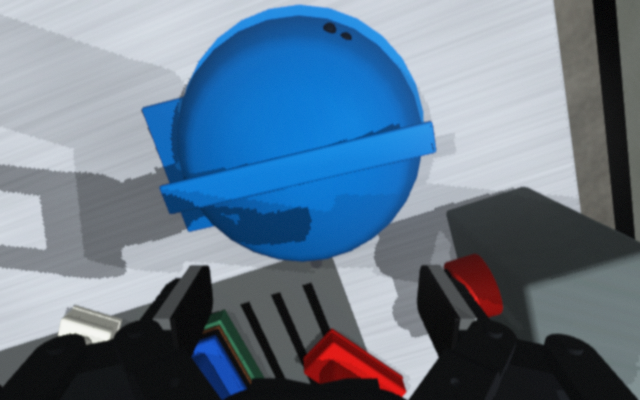

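The side and top views show the station at top-view (500,237) with its pointer near the first or second pip. The panel is at (365,185) and the tray at (238,225), with blue in the near bay at (237,250) and yellow at (237,197). The red and white blocks are look-alikes. I'll enlarge these areas next.

```bash
python3 - <<'E'
import cv2
a=cv2.imread("pics/top0.png")
c=lambda x0,y0,x1,y1,k:cv2.resize(a[y0:y1,x0:x1],None,fx=k,fy=k,interpolation=cv2.INTER_CUBIC)
cv2.imwrite("pics/z_st.png",c(455,195,545,280,7))
cv2.imwrite("pics/z_pan.png",c(300,125,430,245,5))
cv2.imwrite("pics/z_tray.png",c(205,160,275,290,4.6))
E
cat > h.py <<'E'
from rig import *
import numpy as np, cv2
from scipy.spatial.transform import Rotation as R
def px2w(cam,uv,z,P=None):
    P=P or camera_params(cam); K=np.array(P["intrinsics"]);T=np.array(P["extrinsics"])
    d=T[:3,:3]@np.linalg.inv(K)@np.array([uv[0],uv[1],1.]); o=T[:3,3]
    return o+d*(z-o[2])/d[2]
def w2px(cam,p,P=None):
    P=P or camera_params(cam); K=np.array(P["intrinsics"]);T=np.array(P["extrinsics"])
    c=K@(T[:3,:3].T@(np.array(p)-T[:3,3])); return c[:2]/c[2]
E
python3 - <<'E'
from h import *
for c in ["top","side"]:
  for l in ["station","weldment","blue_block","yellow_block","tray","selector_grip"]:
    print(c,l,[(np.round(d["point"],3),round(d["score"],2)) for d in find_in(c,l)][:4])
E
```

```text
top station [(array([ 0.441, -0.309,  0.093]), 0.74), (array([0.39 , 0.306, 0.031]), 0.37)]
top weldment [(array([ 0.572, -0.005,  0.044]), 0.63)]
top blue_block [(array([0.39 , 0.303, 0.034]), 0.98), (array([0.712, 0.231, 0.037]), 0.78), (array([0.316, 0.166, 0.025]), 0.64), (array([0.448, 0.465, 0.029]), 0.61)]
top yellow_block [(array([0.53 , 0.315, 0.03 ]), 0.94)]
top tray [(array([0.461, 0.319, 0.008]), 0.93)]
top selector_grip [(array([ 0.437, -0.316,  0.108]), 0.87)]
side station [(array([ 0.456, -0.304,  0.088]), 0.77), (array([ 0.573, -0.023,  0.045]), 0.18)]
side weldment [(array([ 0.575, -0.022,  0.046]), 0.86)]
side blue_block [(array([0.719, 0.209, 0.028]), 0.72), (array([0.391, 0.3  , 0.044]), 0.67), (array([0.448, 0.458, 0.025]), 0.61), (array([0.315, 0.148, 0.028]), 0.61)]
side yellow_block [(array([0.535, 0.311, 0.042]), 0.62)]
side tray [(array([0.465, 0.285, 0.013]), 0.85)]
side selector_grip [(array([ 0.438, -0.328,  0.114]), 0.59)]
```

View pics/z_st.png

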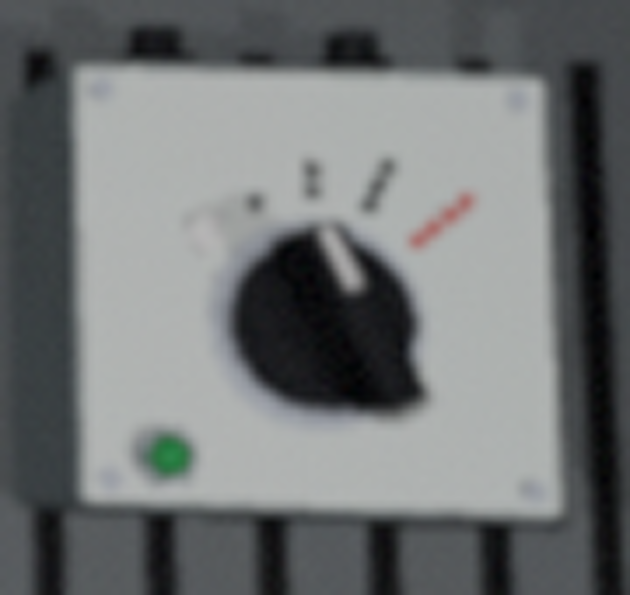

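View pics/z_pan.png

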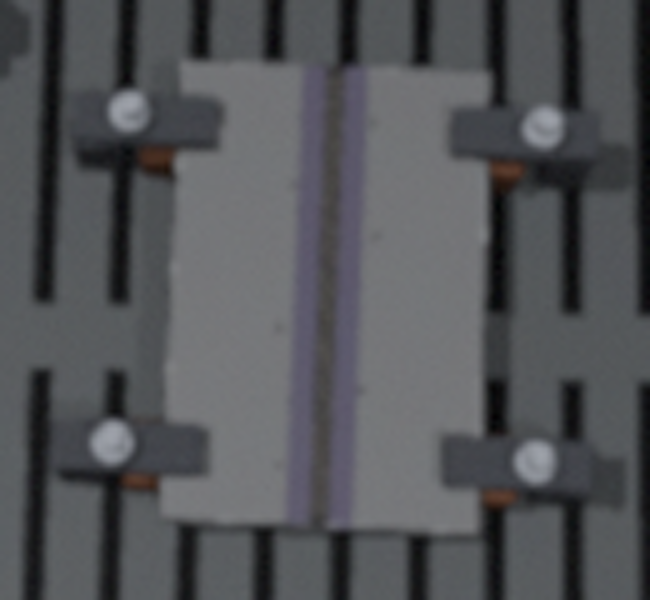

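View pics/z_tray.png

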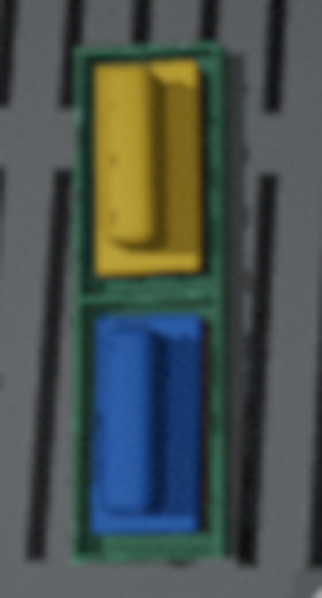

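```bash
python3 - <<'E'
from h import *
def f(z,o,k,pts):
    return np.array([px2w("top",((p[0]+.5)/k-.5+o[0],(p[1]+.5)/k-.5+o[1]),z) for p in pts])
a=f(.09,(455,195),7,[(75,65),(545,75),(562,520),(80,500)])
print("station",a.mean(0)); 
for i in range(4): d=a[(i+1)%4]-a[i]; print(np.linalg.norm(d),np.degrees(np.arctan2(d[1],d[0])))
b=f(.09,(455,195),7,[(205,230),(257,203),(312,180),(378,185),(442,220),(170,455)])
print("marks off,1,2,3,4,lamp",b)
c=f(.133,(455,195),7,[(325,230),(358,290)]);d=c[0]-c[1];print("pointer top",c,np.degrees(np.arctan2(d[1],d[0])))
# box axes: x dir from BL->TL etc
ex=((a[0]-a[3])+(a[1]-a[2]));ex/=np.linalg.norm(ex);yaw=np.arctan2(ex[1],ex[0]);print("yaw if x away",np.degrees(yaw))
for y in [yaw]:
    ax=a.mean(0)[:2]-0.012*np.array([np.cos(y),np.sin(y)]);print("axis",ax)
    for m in b[:5]: print(np.degrees(np.arctan2(m[1]-ax[1],m[0]-ax[0])-y))
a=f(.045,(300,125),5,[(182,60),(490,72),(478,535),(160,520),(333,67),(318,526)])
print("panel",a[:4].mean(0),a[4],a[5],a[4:].mean(0))
for i in range(4): d=a[(i+1)%4]-a[i]; print(np.linalg.norm(d),np.degrees(np.arctan2(d[1],d[0])))
d=a[4]-a[5];print(np.linalg.norm(d),np.degrees(np.arctan2(d[1],d[0])))
a=f(.022,(205,160),4.6,[(75,48),(220,42),(228,560),(70,560)])
print("tray",a.mean(0))
for i in range(4): d=a[(i+1)%4]-a[i]; print(np.linalg.norm(d),np.degrees(np.arctan2(d[1],d[0])))
for n,pts in [("blue",[(104,335),(150,330),(155,510),(102,512)]),("yel",[(105,68),(158,68),(158,245),(105,240)])]:
    a=f(.072,(205,160),4.6,pts); print(n,a.mean(0),[np.linalg.norm(a[1]-a[0]),np.linalg.norm(a[2]-a[1])])
E
```

```text
station [ 0.44746599 -0.32394511  0.09      ]
0.15805024996767228 -89.89168251847244
0.14964868797905925 179.37298043473731
0.1581531070648269 89.26675325109146
0.1473271458750159 -0.6719772151699044
marks off,1,2,3,4,lamp [[ 0.46595236 -0.28800171  0.09      ]
 [ 0.47559246 -0.30568241  0.09      ]
 [ 0.48390742 -0.32434915  0.09      ]
 [ 0.48275321 -0.3463437   0.09      ]
 [ 0.47137481 -0.36719199  0.09      ]
 [ 0.39000348 -0.27417123  0.09      ]]
pointer top [[ 0.46217881 -0.31129959  0.133     ]
 [ 0.4430453  -0.32106869  0.133     ]] 27.047745437031782
yaw if x away -0.6493226670250258
axis [ 0.43546676 -0.32380912]
50.23901750637051
24.96029534940205
0.010596459658055685
-24.831033236177987
-49.736080857403365
panel [ 0.57674175 -0.00791895  0.045     ] [ 0.69633167 -0.00913884  0.045     ] [ 0.45731359 -0.00513839  0.045     ] [ 0.57682263 -0.00713861  0.045     ]
0.1595136171276254 -91.2914832627286
0.24029885576789006 178.7305207310533
0.15894243143568337 88.76577669682736
0.24045859662614436 -1.133374297928809
0.2390515614378779 -0.9588716378696029
tray [0.46579193 0.32081789 0.022     ]
0.08413326227602609 -86.39191045494863
0.2933471232322325 -175.78255072981295
0.08781577528011862 91.71569536760849
0.2904310925773493 3.5065239986766543
blue [0.39419092 0.31403436 0.072     ] [np.float64(0.024846558549364805), np.float64(0.09521987963343186)]
yel [0.53794546 0.32152616 0.072     ] [np.float64(0.029239286812639195), np.float64(0.09775544200147088)]
```

Speed marks check out: off at 50°, 1 at 25°, 2 at 0°, 3 at −25° relative to the box. The pointer is at about 27°, so the switch starts at speed 1. Sizes of all bodies match the spec. Next, a helper for tool-frame moves.

```bash
cat >> h.py <<'E'
def pose():
    s=read_state(); return np.array(s["ee_pos"]),R.from_rotvec(s["orientation"]).as_matrix(),s
def jaw():
    p,M,s=pose(); return np.degrees(np.arctan2(M[1,1],M[0,1]))
def delta(p1,yaw=None):
    """turn (rad about tool x) to bring jaw axis to yaw deg (mod 180); shift in cm after that turn"""
    p,M,s=pose(); j=jaw(); t=0
    if yaw is not None:
        t=-((yaw-j+90)%180-90)   # clockwise positive
    M2=M@R.from_rotvec([np.radians(t),0,0]).as_matrix()
    print("t",round(s["t"],2),"pos",p.round(4),"jaw",round(j,2),"j",np.round(s["joint_positions"],3),"gap",round(s["finger_gap"],3),"F",np.round(s["contact_force"],1))
    print("toolx",M[:,0].round(3)); print("turn rad",round(np.radians(t),4),"deg",round(t,2),"then shift cm",(100*M2.T@(np.array(p1)-p)).round(2))
E
python3 - <<'E'
from h import *
delta([.4355,-.3238,.2],114.4)
delta([.4355,-.3238,.2],-65.6)
E
```

```text
t 0.75 pos [0.1823 0.5189 0.2314] jaw 70.65 j [ 1.13   0.087  1.371 -0.     1.684 -0.103] gap 1.001 F [0.4 0.5 0.9]
toolx [ 0.  0. -1.]
turn rad -0.7636 deg -43.75 then shift cm [  3.13 -87.21 -11.76]
t 0.75 pos [0.1823 0.5189 0.2314] jaw 70.65 j [ 1.13   0.087  1.371 -0.     1.684 -0.103] gap 1.001 F [0.4 0.5 0.9]
toolx [ 0.  0. -1.]
turn rad -0.7636 deg -43.75 then shift cm [  3.13 -87.21 -11.76]
```

```bash
cat >> h.py <<'E'
def rows(p1,turn,n):
    """suggest n equal world steps with turn (rad) spread"""
    p,M,s=pose(); d=(np.array(p1)-p)/n
    for i in range(n):
        Mi=M@R.from_rotvec([turn*i/n,0,0]).as_matrix()
        print(i,(100*Mi.T@d).round(1),round(turn/n,3))
E
python3 - <<'E'
from h import *
rows([.4355,-.3238,.25],np.radians(136.25),15)
E
```

```text
0 [-0.1 -4.7  3.5] 0.159
1 [-0.1 -4.1  4.2] 0.159
2 [-0.1 -3.4  4.8] 0.159
3 [-0.1 -2.6  5.2] 0.159
4 [-0.1 -1.8  5.6] 0.159
5 [-0.1 -0.9  5.8] 0.159
6 [-0.1  0.1  5.9] 0.159
7 [-0.1  1.   5.8] 0.159
8 [-0.1  1.9  5.6] 0.159
9 [-0.1  2.7  5.2] 0.159
10 [-0.1  3.5  4.7] 0.159
11 [-0.1  4.2  4.1] 0.159
12 [-0.1  4.8  3.4] 0.159
13 [-0.1  5.3  2.6] 0.159
14 [-0.1  5.6  1.7] 0.159
```

```bash
python3 -m inch '[[-1,-4.7,3.5,0.159,0],[-1,-4.1,4.2,0.159,0],[-1,-3.4,4.8,0.159,0],[0,-2.6,5.2,0.159,0],[0,-1.8,5.6,0.159,0]]'; python3 -m inch '[[0,-0.9,5.8,0.159,0],[0,0.1,5.9,0.159,0],[0,1.0,5.8,0.159,0],[0,1.9,5.6,0.159,0],[0,2.7,5.2,0.159,0]]'; python3 -m inch '[[0,3.5,4.7,0.159,0],[0,4.2,4.1,0.159,0],[0,4.8,3.4,0.159,0],[0,5.3,2.6,0.159,0],[0,5.6,1.7,0.159,0]]'; python3 - <<'E'
from h import *
delta([.4355,-.3238,.16],-65.6)
cv2.imwrite("pics/w1.png",grab_frame("wrist"))
E
```

```text
t: 1.38
ee_pos: [0.268, 0.237, 0.2617]
orientation: [0.885, 1.383, -0.883]
contact_force: [0.4, 0.2, 0.3]
finger_gap: 1.0
t: 2.0
ee_pos: [0.3515, -0.0455, 0.2618]
orientation: [1.472, 1.014, -1.469]
contact_force: [0.6, 0.1, -0.5]
finger_gap: 0.997
t: 2.62
ee_pos: [0.4332, -0.3277, 0.2614]
orientation: [1.995, 0.418, -1.993]
contact_force: [0.2, 0.9, 0.2]
finger_gap: 1.004
t 2.62 pos [ 0.4332 -0.3277  0.2614] jaw -66.33 j [-0.752  0.068  1.332  0.     1.741  0.406] gap 1.004 F [0.2 0.9 0.2]
toolx [ 0.001 -0.    -1.   ]
turn rad -0.0128 deg -0.73 then shift cm [10.14 -0.27 -0.36]
```

View pics/w1.png

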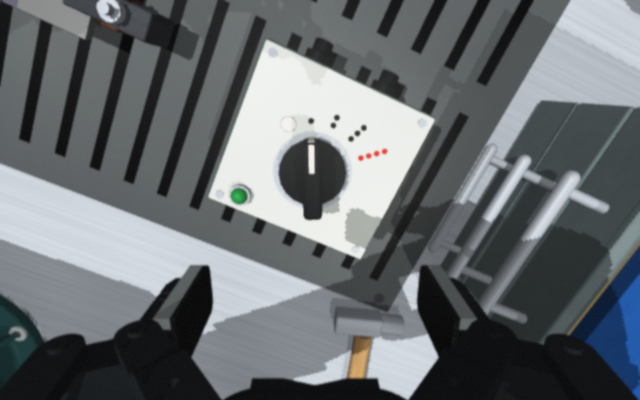

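The wrist view shows the bar upright at about (311,140) to (313,210), with the pointer at the single pip, so the switch is at speed 1. The jaws straddle the bar's column. Now to check the axis from this view.

```bash
python3 - <<'E'
from h import *
P=camera_params("wrist")
im=cv2.imread("pics/w1.png"); cv2.imwrite("pics/w1z.png",cv2.resize(im[30:270,200:440],None,fx=2.5,fy=2.5,interpolation=cv2.INTER_CUBIC))
for uv,z in [((311,141),.133),((312,206),.133),((266,39),.09),((434,121),.09),((361,260),.09),((208,196),.09)]: print(px2w("wrist",uv,z,P).round(4))
c=np.mean([px2w("wrist",uv,.09,P) for uv in [(266,39),(434,121),(361,260),(208,196)]],0);print(c)
E
```

```text
[ 0.466  -0.3175  0.133 ]
[ 0.4186 -0.3385  0.133 ]
[ 0.5208 -0.2547  0.09  ]
[ 0.5171 -0.4104  0.09  ]
[ 0.3721 -0.41    0.09  ]
[ 0.3762 -0.2526  0.09  ]
[ 0.44653258 -0.33193131  0.09      ]
```

View pics/w1z.png

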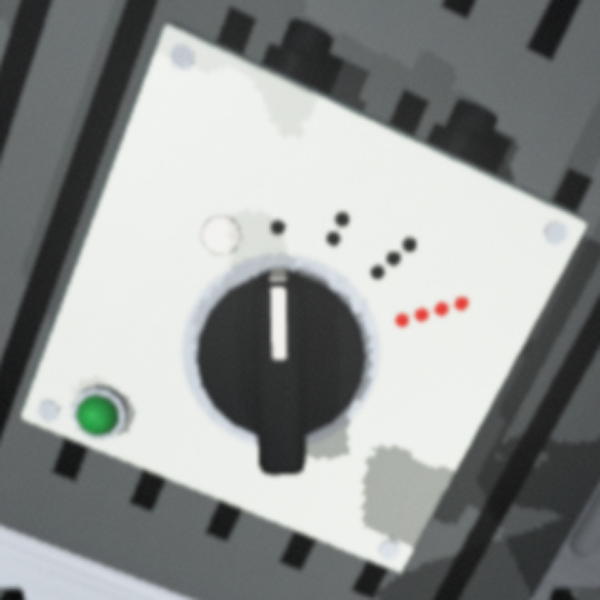

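```bash
python3 -m inch '[[2,0,0,0,0],[0,0,0,0,0]]'; python3 - <<'E'
from h import *
P=camera_params("wrist"); im=grab_frame("wrist"); delta([.4355,-.3238,.16],-65.6)
cv2.imwrite("pics/w2.png",im)
cv2.imwrite("pics/w2z.png",cv2.resize(im[0:260,180:460],None,fx=2.3,fy=2.3,interpolation=cv2.INTER_CUBIC))
s=cv2.imread("pics/side0.png"); cv2.imwrite("pics/s0z.png",cv2.resize(s[320:400,260:400],None,fx=5,fy=5,interpolation=cv2.INTER_CUBIC))
cs=[(x,y) for x in(-1,1) for y in(-1,1)]
for c,Pq in [("wrist",P),("side",None)]:
  for x,y in cs: print(c,x,y,w2px(c,[.4475+x*.075,-.324+y*.08,.09],Pq).round(1))
E
```

```text
t: 2.92
ee_pos: [0.4322, -0.3252, 0.2391]
orientation: [1.989, 0.427, -1.995]
contact_force: [-0.5, -0.9, -0.4]
finger_gap: 1.001
t 2.98 pos [ 0.4326 -0.3252  0.2405] jaw -65.99 j [-0.75   0.068  1.374  0.     1.703  0.402] gap 0.999 F [0.4 0.9 0.7]
toolx [-0.001  0.002 -1.   ]
turn rad -0.0067 deg -0.39 then shift cm [ 8.05  0.01 -0.33]
wrist -1 -1 [367.8 270.2]
wrist -1 1 [202.7 203.3]
wrist 1 -1 [451.5 118.6]
wrist 1 1 [266.1  29.9]
side -1 -1 [298.2 451.4]
side -1 1 [277.  354.9]
side 1 -1 [387.2 423.2]
side 1 1 [355.2 333.8]
```

View pics/w2z.png

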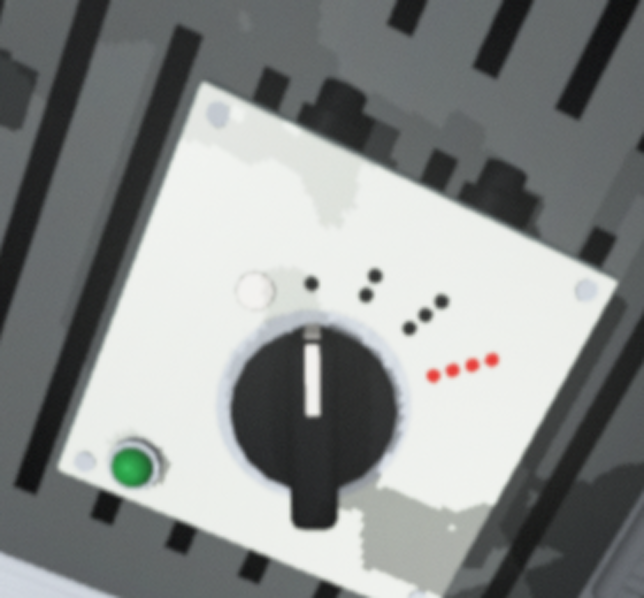

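View pics/s0z.png

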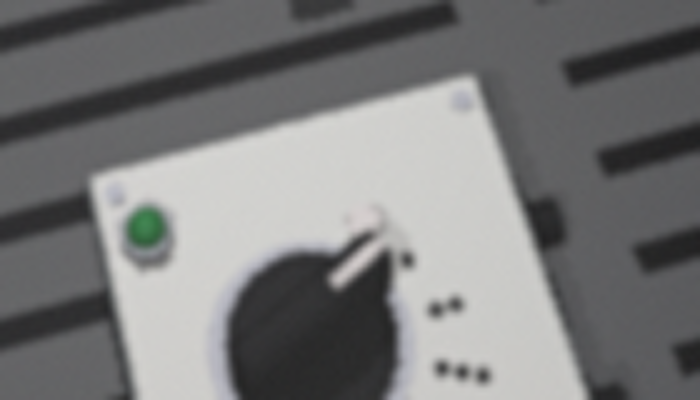

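```bash
python3 - <<'E'
from h import *
P=camera_params("wrist")
u=np.array([np.cos(np.radians(24.35)),np.sin(np.radians(24.35))])
for k in(-.032,0,.032): print(w2px("wrist",[*(np.array([.4355,-.3238])+k*u),.133],P))
for uv,z in [((267.8,35.6),.09),((448.3,123),.09),((205.2,203.5),.09)]: print(px2w("wrist",uv,z,P).round(4))
# lamp & mark checks
print(w2px("wrist",[.4475-.058-.0006,-.324+.052,.104],P))
delta([.4355,-.3238,.16],-65.6)
E
```

```text
[315.81368693 230.04768298]
[315.57741706 189.80502743]
[315.32261064 146.40513263]
[ 0.5201 -0.2466  0.09  ]
[ 0.5192 -0.4043  0.09  ]
[ 0.3733 -0.2462  0.09  ]
[235.82436557 204.65022809]
t 2.98 pos [ 0.4326 -0.3252  0.2405] jaw -65.99 j [-0.75   0.068  1.374  0.     1.703  0.402] gap 0.999 F [0.4 0.9 0.7]
toolx [-0.001  0.002 -1.   ]
turn rad -0.0067 deg -0.39 then shift cm [ 8.05  0.01 -0.33]
```

```bash
python3 -m inch '[[5,0,-0.3,0,0],[5,0,0,0,0],[2,0,0,0,0],[0,0,0,0,0]]'; python3 - <<'E'
from h import *
delta([.435,-.324,.104],-65.6)
E
```

```text
t: 3.48
ee_pos: [0.4351, -0.3233, 0.1204]
orientation: [1.989, 0.426, -1.992]
contact_force: [-0.5, -0.3, 0.3]
finger_gap: 0.997
t 3.48 pos [ 0.4351 -0.3233  0.1204] jaw -65.95 j [-0.744  0.12   1.557  0.     1.467  0.407] gap 0.997 F [-0.5 -0.3  0.3]
toolx [-0.002  0.002 -1.   ]
turn rad -0.0061 deg -0.35 then shift cm [1.64 0.07 0.04]
```

```bash
python3 -m inch '[[1.6,0.05,0,0,0],[0,0,0,0,0.7],[0,0,0,0,1],[0,0,0,0,1],[0,0,0,0,1]]' 60;  python3 -m inch '[[0,0,0,0,1],[0,0,0,0,1]]'; python3 - <<'E'
from h import *
delta([.435,-.324,.104],-65.6)
cv2.imwrite("pics/w3.png",grab_frame("wrist"))
E
```

```text
t: 4.1
ee_pos: [0.4358, -0.3242, 0.1062]
orientation: [1.991, 0.425, -1.991]
contact_force: [-1.5, -0.3, -3.7]
finger_gap: 0.18
t: 4.35
ee_pos: [0.4358, -0.3242, 0.106]
orientation: [1.991, 0.425, -1.991]
contact_force: [-2.5, 4.5, 6.2]
finger_gap: 0.178
t 4.35 pos [ 0.4358 -0.3242  0.106 ] jaw -65.99 j [-7.450e-01  1.310e-01  1.574e+00  1.000e-03  1.437e+00  4.070e-01] gap 0.178 F [-2.5  4.5  6.2]
toolx [-0.     0.001 -1.   ]
turn rad -0.0068 deg -0.39 then shift cm [ 0.2  -0.05  0.06]
```

View pics/w3.png

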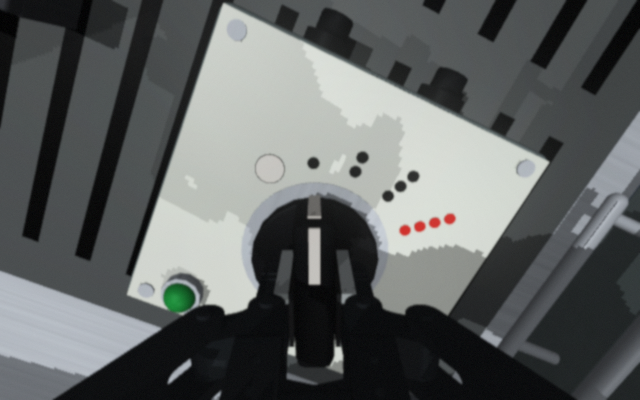

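The bar is held (opening about 15 mm) with the pointer at one pip, (313,162). Next, a slow clockwise turn.

```bash
python3 -m inch '[[-0.15,0,0,0,1],[0,0,0,0.15,1],[0,0,0,0.15,1],[0,0,0,0.15,1],[0,0,0,0.15,1]]';  python3 -m inch '[[0,0,0,0.15,1],[0,0,0,0.1,1],[0,0,0,0,1],[0,0,0,0,1]]'; python3 - <<'E'
from h import *
delta([.435,-.324,.104],-115.65)
cv2.imwrite("pics/w4.png",grab_frame("wrist"))
E
```

```text
t: 5.03
ee_pos: [0.4357, -0.3243, 0.1061]
orientation: [-2.123, 0.196, 2.124]
contact_force: [-0.7, 3.4, -0.1]
finger_gap: 0.176
t: 5.52
ee_pos: [0.4358, -0.3243, 0.1062]
orientation: [-1.982, 0.432, 1.984]
contact_force: [-0.2, 2.5, -1.6]
finger_gap: 0.178
t 5.53 pos [ 0.4358 -0.3243  0.1062] jaw -114.63 j [-7.450e-01  1.320e-01  1.574e+00  1.000e-03  1.438e+00  1.256e+00] gap 0.178 F [-0.2  2.5 -1.6]
toolx [-0.001  0.002 -1.   ]
turn rad 0.0178 deg 1.02 then shift cm [0.22 0.   0.08]
```

View pics/w4.png

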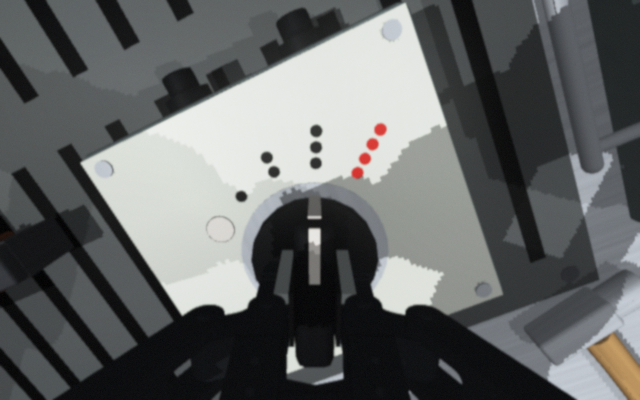

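Pointer stands at the three pips (column 316), which is speed 3. Releasing and rising.

```bash
python3 -m inch '[[0,0,0,0,0.4],[0,0,0,0,0],[0,0,0,0,0],[-2,0,0,0,0],[-5,0,0,0,0]]';  python3 -m inch '[[-5,0,0,0,0],[0,0,0,0,0]]'; python3 - <<'E'
from h import *
cv2.imwrite("pics/w5.png",grab_frame("wrist"))
delta([.394,.3155,.20],93.7)
rows([.394,.3155,.20],-.494,11)
E
```

```text
t: 6.2
ee_pos: [0.4345, -0.3239, 0.1744]
orientation: [-1.976, 0.431, 1.988]
contact_force: [0.5, -1.6, 0.2]
finger_gap: 1.002
t: 6.45
ee_pos: [0.4378, -0.3269, 0.2332]
orientation: [-1.996, 0.441, 1.975]
contact_force: [-0.6, -0.2, -0.9]
finger_gap: 1.002
t 6.5 pos [ 0.4369 -0.3261  0.2299] jaw -114.71 j [-0.745  0.072  1.39  -0.     1.673  1.257] gap 1.0 F [ 0.1 -0.3 -0. ]
toolx [ 0.005 -0.005 -1.   ]
turn rad -0.4958 deg -28.41 then shift cm [  2.67 -64.31   0.15]
0 [ 0.2 -5.1  2.8] -0.045
1 [ 0.2 -5.3  2.6] -0.045
2 [ 0.2 -5.4  2.3] -0.045
3 [ 0.2 -5.5  2.1] -0.045
4 [ 0.2 -5.6  1.8] -0.045
5 [ 0.2 -5.6  1.6] -0.045
6 [ 0.2 -5.7  1.3] -0.045
7 [ 0.2 -5.7  1.1] -0.045
8 [ 0.2 -5.8  0.8] -0.045
9 [ 0.2 -5.8  0.5] -0.045
10 [ 0.2 -5.8  0.3] -0.045
```

View pics/w5.png

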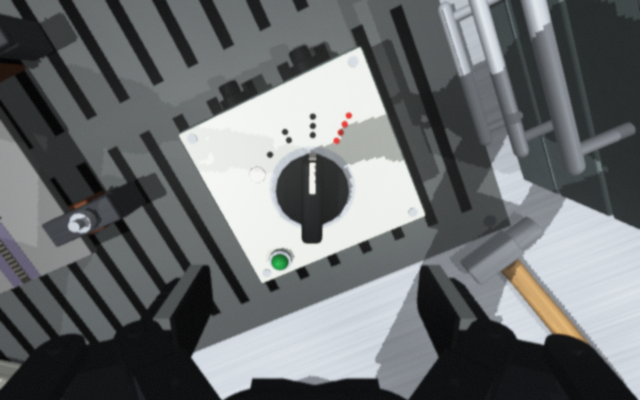

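The switch stays at three pips after release. On to the tray.

```bash
python3 -m inch '[[0,-5.1,2.8,-0.045,0],[0,-5.3,2.6,-0.045,0],[0,-5.4,2.3,-0.045,0],[0,-5.5,2.1,-0.045,0],[0,-5.6,1.8,-0.045,0]]';  python3 -m inch '[[0,-5.6,1.6,-0.045,0],[0,-5.7,1.3,-0.045,0],[0,-5.7,1.1,-0.045,0],[0,-5.8,0.8,-0.045,0],[0,-5.8,0.5,-0.045,0]]'; python3 -m inch '[[0,-5.8,0.3,-0.045,0],[0,0,0,0,0],[0,0,0,0,0]]'; python3 - <<'E'
from h import *
im=grab_frame("wrist"); P=camera_params("wrist")
cv2.imwrite("pics/w6.png",im)
delta([.394,.3155,.20],93.7)
for x in(-.05,.05):
  for y in (-.014,.014):
    t=np.radians(3.7); c=np.array([.394,.3155])+[x*np.cos(t)-y*np.sin(t),x*np.sin(t)+y*np.cos(t)]
    u=w2px("wrist",[*c,.074],P); print(u.round(1)); cv2.circle(im,tuple(u.astype(int)),3,(0,0,255),1)
cv2.imwrite("pics/w6b.png",im)
E
```

```text
t: 7.12
ee_pos: [0.4154, -0.0302, 0.225]
orientation: [-2.111, 0.217, 2.116]
contact_force: [0.7, -0.1, -0.3]
finger_gap: 0.998
t: 7.75
ee_pos: [0.396, 0.2604, 0.225]
orientation: [2.208, 0.021, -2.212]
contact_force: [-0.0, 0.1, -0.4]
finger_gap: 0.998
t: 8.12
ee_pos: [0.3924, 0.3162, 0.2252]
orientation: [2.185, 0.068, -2.19]
contact_force: [0.3, -0.2, 0.3]
finger_gap: 0.999
t 8.18 pos [0.3927 0.3158 0.2257] jaw -86.4 j [ 5.650e-01 -1.300e-02  1.485e+00 -1.000e-03  1.671e+00  2.073e+00] gap 1.002 F [ 0.1 -0.  -0.3]
toolx [-0.001 -0.002 -1.   ]
turn rad -0.0017 deg -0.1 then shift cm [ 2.57  0.03 -0.13]
[330.6 231. ]
[299.4 231. ]
[332.1 117.1]
[297.5 117.2]
```

View pics/w6b.png

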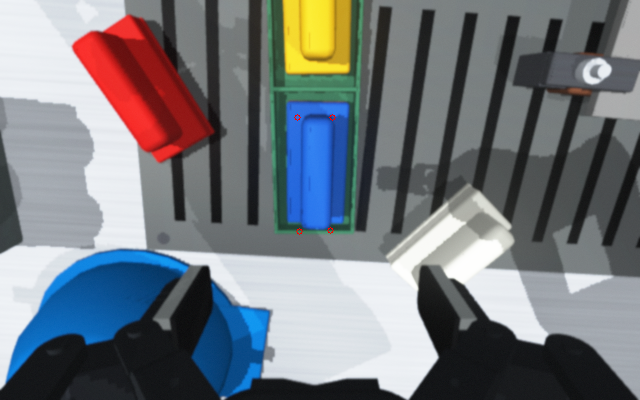

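The projected outline fits the blue ridge to within about 2 px: the ridge spans columns 301–334 against 298–331 predicted, so I'm shifting 2 mm towards −y. The bay beside it holds yellow.

```bash
python3 -m inch '[[5,0.2,-0.1,0,0],[5,0,0,0,0],[4,0,0,0,0],[2,0,0,0,0],[0,0,0,0,0]]'; python3 - <<'E'
from h import *
delta([.3935,.3138,.040],93.7)
cv2.imwrite("pics/w7.png",grab_frame("wrist"))
E
```

```text
t: 8.8
ee_pos: [0.393, 0.3125, 0.0648]
orientation: [2.185, 0.064, -2.193]
contact_force: [-0.1, -0.8, 0.2]
finger_gap: 1.0
t 8.8 pos [0.393  0.3125 0.0648] jaw -86.5 j [ 0.559  0.081  1.717 -0.     1.349  2.069] gap 1.0 F [-0.1 -0.8  0.2]
toolx [-0.004 -0.003 -1.   ]
turn rad -0.0034 deg -0.2 then shift cm [ 2.48 -0.14 -0.07]
```

View pics/w7.png

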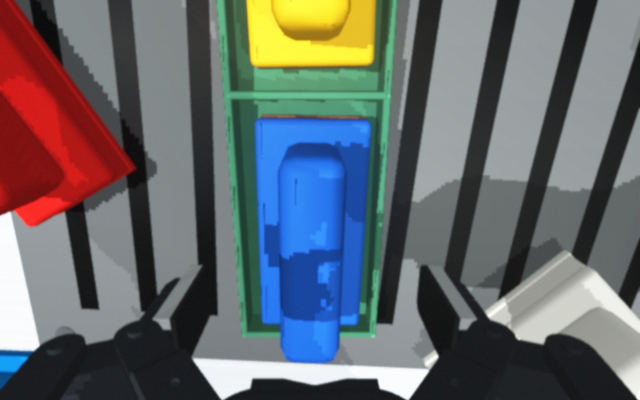

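```bash
python3 - <<'E'
from h import *
for u in [(270,292),(300,262),(318,272),(287,308)]: print(px2w("top",u,.028).round(3))
E
```

```text
[0.297 0.224 0.028]
[0.373 0.152 0.028]
[0.35  0.106 0.028]
[0.259 0.18  0.028]
```

```bash
python3 -m inch '[[2.4,-0.1,0,0,0],[0,0,0,0,0],[0,0,0,0,0.5],[0,0,0,0,1],[0,0,0,0,1]]' 80; python3 -m inch '[[0,0,0,0,1],[0,0,0,0,1],[0,0,0,0,1]]'; python3 - <<'E'
from h import *
delta([.3935,.3138,.040],93.7)
cv2.imwrite("pics/w8.png",grab_frame("wrist"))
cv2.imwrite("pics/t8.png",grab_frame("top"))
E
```

```text
t: 9.48
ee_pos: [0.3944, 0.3162, 0.0437]
orientation: [2.191, 0.071, -2.188]
contact_force: [-0.7, 0.2, -1.1]
finger_gap: 0.373
t: 9.85
ee_pos: [0.3944, 0.3161, 0.0432]
orientation: [2.19, 0.07, -2.188]
contact_force: [0.7, -0.9, 1.8]
finger_gap: 0.315
t 9.85 pos [0.3944 0.3161 0.0432] jaw -86.34 j [ 0.564  0.106  1.737 -0.     1.298  2.071] gap 0.315 F [ 0.7 -0.9  1.8]
toolx [ 0.001  0.    -1.   ]
turn rad -0.0007 deg -0.04 then shift cm [0.32 0.22 0.11]
```

View pics/w8.png

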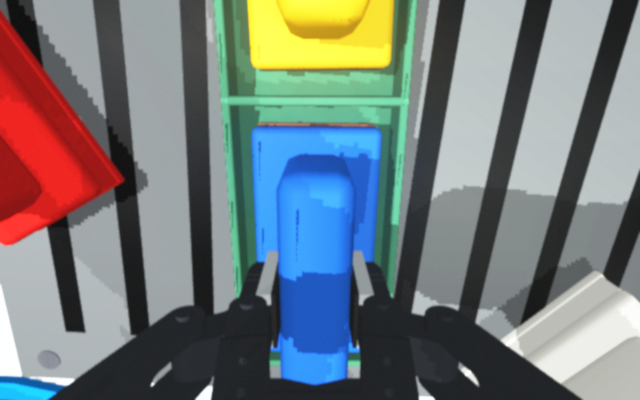

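Blue ridge is held (opening about 27 mm) and the yellow block is untouched. Lifting.

```bash
python3 -m inch '[[-1,0,0,0,1],[-3,0,0,0,1],[-5,0,0,0,1],[-5,0,0,0,1],[0,0,0,0,1]]'; python3 - <<'E'
from h import *
delta([.505,-.0062,.18],-91.05)
rows([.505,-.0062,.18],.082,8)
cv2.imwrite("pics/s9.png",grab_frame("side"))
E
```

```text
t: 10.58
ee_pos: [0.3957, 0.3174, 0.1878]
orientation: [2.2, 0.076, -2.183]
contact_force: [0.7, 0.4, -2.3]
finger_gap: 0.315
t 10.57 pos [0.3957 0.3174 0.1878] jaw -86.33 j [ 5.640e-01 -2.000e-03  1.550e+00  0.000e+00  1.585e+00  2.071e+00] gap 0.315 F [ 0.7  0.4 -2.3]
toolx [ 0.008  0.005 -1.   ]
turn rad 0.0824 deg 4.72 then shift cm [  0.69  32.15 -11.51]
0 [ 0.1  4.1 -1.1] 0.01
1 [ 0.1  4.1 -1.1] 0.01
2 [ 0.1  4.1 -1.2] 0.01
3 [ 0.1  4.1 -1.2] 0.01
4 [ 0.1  4.1 -1.3] 0.01
5 [ 0.1  4.1 -1.3] 0.01
6 [ 0.1  4.  -1.4] 0.01
7 [ 0.1  4.  -1.4] 0.01
```

View pics/s9.png

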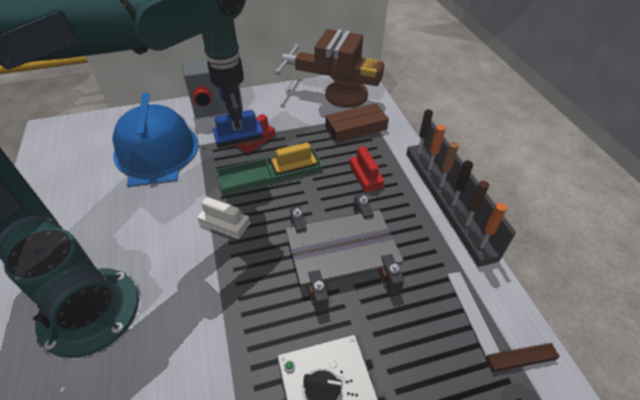

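Blue is lifted level and yellow is still in its bay at (295,155). Moving above the seam's near end.

```bash
python3 -m inch '[[0,4.1,-1.1,0.01,1],[0,4.1,-1.1,0.01,1],[0,4.1,-1.2,0.01,1],[0,4.1,-1.2,0.01,1],[0,4.1,-1.3,0.01,1]]'; python3 -m inch '[[0,4.1,-1.3,0.01,1],[0,4.0,-1.4,0.01,1],[0,4.0,-1.4,0.012,1],[0,0,0,0,1],[0,0,0,0,1]]'; python3 - <<'E'
from h import *
delta([.505,-.0062,.0815],-91.05)
im=grab_frame("wrist"); P=camera_params("wrist")
cv2.imwrite("pics/w10.png",im); cv2.imwrite("pics/t10.png",grab_frame("top"))
cv2.imwrite("pics/s10.png",grab_frame("side"))
E
```

```text
t: 11.25
ee_pos: [0.4602, 0.1123, 0.1794]
orientation: [2.207, 0.015, -2.222]
contact_force: [1.0, 0.4, -3.4]
finger_gap: 0.314
t: 11.88
ee_pos: [0.5018, -0.0067, 0.1802]
orientation: [-2.206, 0.019, 2.217]
contact_force: [0.1, 0.3, -2.4]
finger_gap: 0.315
t 11.88 pos [ 0.5018 -0.0067  0.1802] jaw -91.06 j [-1.270e-01 -0.000e+00  1.563e+00  1.000e-03  1.584e+00  1.462e+00] gap 0.315 F [ 0.1  0.3 -2.4]
toolx [-0.005  0.002 -1.   ]
turn rad -0.0002 deg -0.01 then shift cm [ 9.87 -0.04 -0.37]
```

View pics/w10.png

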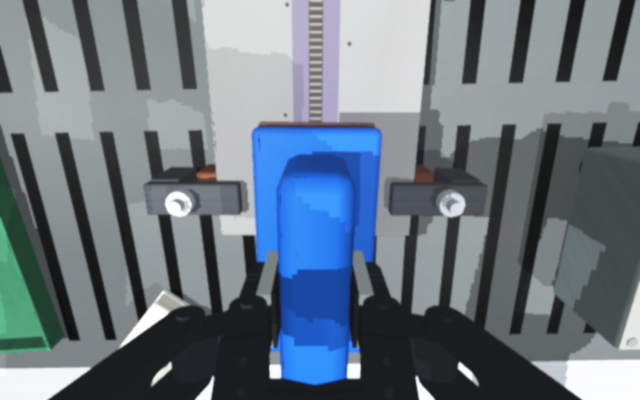

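View pics/s10.png

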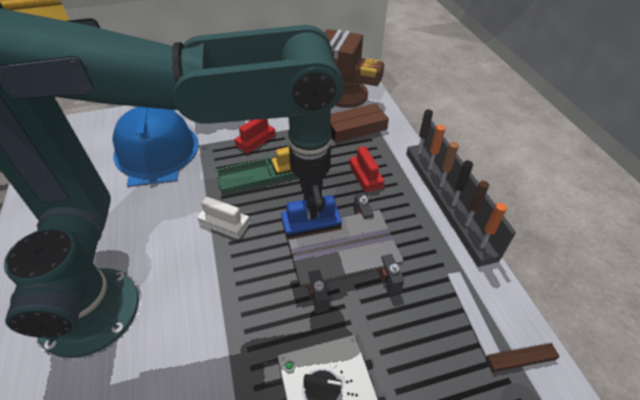

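Seam (column 315) and block (column 316) are in line in the wrist view. Now descending in stages, watching the force.

```bash
python3 -m inch '[[4,0,-0.3,0,1],[3,0,0,0,1],[1.4,0,0,0,1],[0,0,0,0,1]]'; python3 - <<'E'
from h import *
delta([.505,-.0062,.0815],-91.05)
E
```

```text
t: 12.52
ee_pos: [0.5056, -0.0066, 0.098]
orientation: [-2.21, 0.019, 2.215]
contact_force: [-1.1, 0.0, -2.1]
finger_gap: 0.316
t 12.53 pos [ 0.5056 -0.0066  0.098 ] jaw -90.99 j [-0.125  0.057  1.672  0.     1.415  1.463] gap 0.316 F [-1.1  0.  -2.1]
toolx [-0.002  0.    -1.   ]
turn rad 0.0011 deg 0.06 then shift cm [ 1.65 -0.04  0.05]
```

```bash
python3 -m inch '[[0.8,0,0,0,1],[0.3,0,0,0,1],[0,0,0,0,1],[0,0,0,0,1]]'; python3 -m inch '[[0.2,0,0,0,1],[0,0,0,0,1]]';  python3 -m inch '[[0,0,0,0,1]]'
```

```text
t: 13.02
ee_pos: [0.5066, -0.0073, 0.0882]
orientation: [-2.213, 0.02, 2.211]
contact_force: [-0.3, 0.6, -3.0]
finger_gap: 0.313
t: 13.28
ee_pos: [0.5068, -0.0073, 0.0865]
orientation: [-2.214, 0.02, 2.211]
contact_force: [-0.4, 0.3, -0.3]
finger_gap: 0.315
t: 13.4
ee_pos: [0.5068, -0.0074, 0.0864]
orientation: [-2.214, 0.02, 2.211]
contact_force: [0.7, 0.1, -1.2]
finger_gap: 0.318
```

```bash
python3 -m inch '[[0.2,0,0,0,1],[0,0,0,0,1]]';  python3 -m inch '[[0.15,0,0,0,1],[0,0,0,0,1]]'; python3 -m inch '[[0,0,0,0,1]]'
```

```text
t: 13.65
ee_pos: [0.5068, -0.0074, 0.0845]
orientation: [-2.214, 0.02, 2.211]
contact_force: [-0.7, -1.2, 4.5]
finger_gap: 0.313
t: 13.9
ee_pos: [0.5068, -0.0074, 0.083]
orientation: [-2.214, 0.02, 2.211]
contact_force: [-1.2, -1.1, 5.3]
finger_gap: 0.313
t: 14.02
ee_pos: [0.5068, -0.0074, 0.083]
orientation: [-2.214, 0.02, 2.211]
contact_force: [-0.9, -0.4, 5.5]
finger_gap: 0.317
```

Net press is about 8 N (5.5 measured plus 2.6 block weight), squeeze about 4 mm. Starting the stroke.

```bash
python3 -m inch '[[0,0,-0.4,0,1],[0,0,-0.6,0,1],[0,0,-0.7,0,1]]';  python3 - <<'E'
from h import *
delta([.648,-.0088,.083],-91.05)
E
```

```text
t: 14.4
ee_pos: [0.5222, -0.0075, 0.0824]
orientation: [-2.209, 0.02, 2.216]
contact_force: [-4.5, -0.8, 6.2]
finger_gap: 0.314
t 14.4 pos [ 0.5222 -0.0075  0.0824] jaw -91.03 j [-0.123  0.107  1.651 -0.     1.387  1.466] gap 0.314 F [-4.5 -0.8  6.2]
toolx [-0.003  0.    -1.   ]
turn rad 0.0003 deg 0.02 then shift cm [ -0.09  -0.1  -12.58]
```

```bash
python3 -m inch '[[-0.05,0,-0.7,0,1],[0,0,-0.7,0,1],[0,0,-0.7,0,1]]'; python3 -m inch '[[0,0,-0.7,0,1],[0,0,-0.7,0,1],[0,0,-0.7,0,1]]';  python3 - <<'E'
from h import *
delta([.648,-.0088,.083],-91.05)
E
```

```text
t: 14.78
ee_pos: [0.5433, -0.0079, 0.0828]
orientation: [-2.209, 0.02, 2.216]
contact_force: [-4.3, -1.3, 5.9]
finger_gap: 0.313
t: 15.15
ee_pos: [0.5643, -0.0083, 0.0828]
orientation: [-2.209, 0.02, 2.216]
contact_force: [-4.7, -1.0, 6.9]
finger_gap: 0.314
t 15.15 pos [ 0.5643 -0.0083  0.0828] jaw -91.03 j [-0.115  0.196  1.548 -0.     1.401  1.474] gap 0.314 F [-4.7 -1.   6.9]
toolx [-0.003  0.    -1.   ]
turn rad 0.0003 deg 0.02 then shift cm [-0.04 -0.1  -8.37]
```

Stable: y error within about 1 mm and the force steady. Continuing.

```bash
python3 -m inch '[[0,0,-0.7,0,1],[0,0,-0.7,0,1],[0,0,-0.7,0,1],[0,0,-0.7,0,1]]'; python3 -m inch '[[0,0,-0.7,0,1],[0,0,-0.7,0,1],[0,0,-0.7,0,1],[0,0,-0.7,0,1]]';  python3 - <<'E'
from h import *
delta([.649,-.0088,.083],-91.05)
E
```

```text
t: 15.65
ee_pos: [0.5923, -0.0088, 0.0829]
orientation: [-2.209, 0.02, 2.216]
contact_force: [-4.5, -0.6, 5.1]
finger_gap: 0.316
t: 16.15
ee_pos: [0.6203, -0.0093, 0.0829]
orientation: [-2.209, 0.02, 2.215]
contact_force: [-4.8, 0.1, 5.7]
finger_gap: 0.313
t 16.15 pos [ 0.6203 -0.0093  0.0829] jaw -91.03 j [-0.106  0.314  1.402 -0.     1.429  1.483] gap 0.313 F [-4.8  0.1  5.7]
toolx [-0.003  0.    -1.   ]
turn rad 0.0003 deg 0.02 then shift cm [-0.02 -0.1  -2.86]
```

```bash
python3 -m inch '[[0,0,-0.7,0,1],[0,0,-0.7,0,1],[0,0,-0.7,0,1],[0,0,-0.6,0,1]]'; python3 -m inch '[[0,0,0,0,1],[0,0,0,0,1],[0,0,0,0,1]]';  python3 - <<'E'
from h import *
delta([.649,-.0088,.083],-91.05)
cv2.imwrite("pics/s11.png",grab_frame("side")); cv2.imwrite("pics/t11.png",grab_frame("top"))
E
```

```text
t: 16.65
ee_pos: [0.6473, -0.0098, 0.0829]
orientation: [-2.209, 0.02, 2.216]
contact_force: [-4.4, -1.5, 5.6]
finger_gap: 0.318
t: 17.02
ee_pos: [0.6481, -0.0098, 0.0832]
orientation: [-2.212, 0.02, 2.213]
contact_force: [-2.2, 0.6, 4.5]
finger_gap: 0.314
t 17.02 pos [ 0.6481 -0.0098  0.0832] jaw -91.04 j [-0.103  0.371  1.327  0.     1.444  1.486] gap 0.314 F [-2.2  0.6  4.5]
toolx [-0.  0. -1.]
turn rad 0.0002 deg 0.01 then shift cm [ 0.02 -0.11 -0.09]
```

View pics/s11.png

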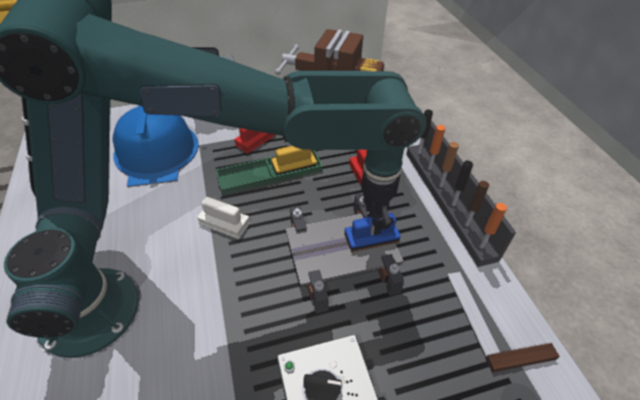

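The block sits at the far end at (372,233) with its edge past the panel end, still held flat. Lifting straight up and returning to the bay.

```bash
python3 -m inch '[[-1.5,0,0,0,1],[-4,0,0,0,1],[-5,0,0,0,1],[0,0,0,0,1]]'; python3 - <<'E'
from h import *
delta([.3944,.3161,.185],-86.34)
rows([.3944,.3161,.185],-.082,10)
E
```

```text
t: 17.62
ee_pos: [0.6508, -0.0099, 0.1935]
orientation: [-2.224, 0.021, 2.201]
contact_force: [0.1, 0.2, -3.3]
finger_gap: 0.316
t 17.62 pos [ 0.6508 -0.0099  0.1935] jaw -91.03 j [-0.102  0.315  1.178  0.     1.639  1.486] gap 0.316 F [ 0.1  0.2 -3.3]
toolx [ 0.01  -0.001 -1.   ]
turn rad -0.0819 deg -4.69 then shift cm [  0.56 -34.17  23.52]
0 [ 0.1 -3.2  2.6] -0.008
1 [ 0.1 -3.2  2.6] -0.008
2 [ 0.1 -3.3  2.6] -0.008
3 [ 0.1 -3.3  2.5] -0.008
4 [ 0.1 -3.3  2.5] -0.008
5 [ 0.1 -3.3  2.5] -0.008
6 [ 0.1 -3.3  2.5] -0.008
7 [ 0.1 -3.4  2.4] -0.008
8 [ 0.1 -3.4  2.4] -0.008
9 [ 0.1 -3.4  2.4] -0.008
```

```bash
python3 -m inch '[[0,-3.2,2.6,-0.008,1],[0,-3.2,2.6,-0.008,1],[0,-3.3,2.6,-0.008,1],[0,-3.3,2.5,-0.008,1],[0,-3.3,2.5,-0.008,1]]'; python3 -m inch '[[0,-3.3,2.5,-0.008,1],[0,-3.3,2.5,-0.008,1],[0,-3.4,2.4,-0.008,1],[0,-3.4,2.4,-0.009,1],[0,-3.4,2.4,-0.009,1]]'; python3 -m inch '[[0,0,0,0,1],[0,0,0,0,1]]'; python3 - <<'E'
from h import *
delta([.3944,.3161,.043],-86.34)
cv2.imwrite("pics/w12.png",grab_frame("wrist"))
E
```

```text
t: 18.25
ee_pos: [0.5185, 0.1544, 0.185]
orientation: [2.205, 0.024, -2.215]
contact_force: [0.9, 0.6, -3.2]
finger_gap: 0.314
t: 18.88
ee_pos: [0.3903, 0.3171, 0.1852]
orientation: [2.184, 0.068, -2.192]
contact_force: [-0.3, 0.7, -3.0]
finger_gap: 0.316
t: 19.12
ee_pos: [0.3917, 0.3162, 0.186]
orientation: [2.185, 0.068, -2.19]
contact_force: [0.1, 0.3, -2.7]
finger_gap: 0.316
t 19.12 pos [0.3917 0.3162 0.186 ] jaw -86.32 j [ 5.670e-01 -1.000e-03  1.552e+00 -1.000e-03  1.594e+00  2.073e+00] gap 0.316 F [ 0.1  0.3 -2.7]
toolx [-0.002 -0.002 -1.   ]
turn rad 0.0004 deg 0.02 then shift cm [14.3 -0.  -0.3]
```

View pics/w12.png

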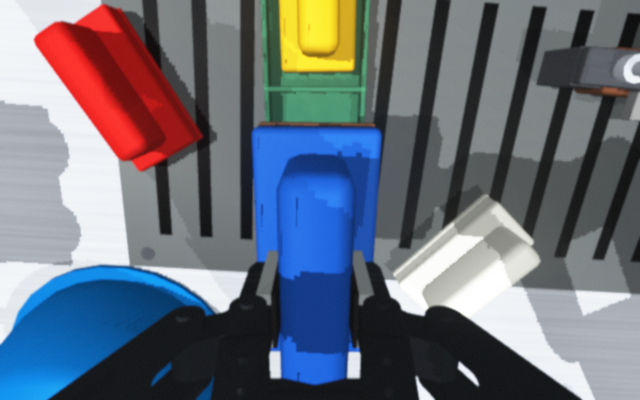

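The block is centred over the empty near bay (tray walls at columns 265–368). Lowering.

```bash
python3 -m inch '[[4,0,-0.25,0,1],[4,0,0,0,1],[2.5,0,0,0,1],[0,0,0,0,1]]'; python3 - <<'E'
from h import *
delta([.3944,.3161,.043],-86.34)
cv2.imwrite("pics/w13.png",grab_frame("wrist"))
E
```

```text
t: 19.68
ee_pos: [0.3935, 0.3147, 0.0797]
orientation: [2.182, 0.064, -2.195]
contact_force: [-0.4, -0.2, -2.4]
finger_gap: 0.313
t 19.68 pos [0.3935 0.3147 0.0797] jaw -86.45 j [ 0.562  0.072  1.694 -0.     1.382  2.071] gap 0.313 F [-0.4 -0.2 -2.4]
toolx [-0.006 -0.004 -1.   ]
turn rad -0.002 deg -0.11 then shift cm [ 3.67 -0.14 -0.12]
```

View pics/w13.png

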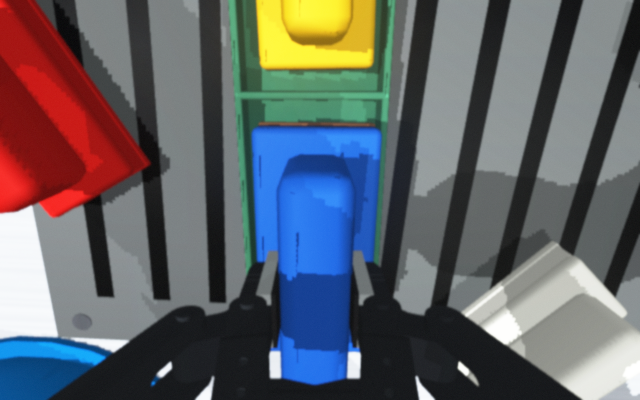

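```bash
python3 -m inch '[[1.5,-0.1,-0.1,0,1],[1.0,0,0,0,1],[0.6,0,0,0,1],[0,0,0,0,1]]'; python3 -m inch '[[0.3,0,0,0,1],[0.2,0,0,0,1],[0,0,0,0,1],[0,0,0,0,1]]'; python3 - <<'E'
from h import *
delta([.3944,.3161,.043],-86.34)
cv2.imwrite("pics/w14.png",grab_frame("wrist"))
E
```

```text
t: 20.23
ee_pos: [0.3954, 0.3178, 0.0512]
orientation: [2.188, 0.069, -2.19]
contact_force: [0.2, -1.1, -2.8]
finger_gap: 0.312
t: 20.72
ee_pos: [0.3958, 0.318, 0.047]
orientation: [2.189, 0.07, -2.189]
contact_force: [-1.0, -0.1, -3.0]
finger_gap: 0.316
t 20.73 pos [0.3958 0.318  0.047 ] jaw -86.34 j [0.565 0.107 1.727 0.    1.307 2.072] gap 0.316 F [-1.  -0.1 -3. ]
toolx [ 0.  0. -1.]
turn rad -0.0 deg -0.0 then shift cm [0.4  0.18 0.16]
```

View pics/w14.png

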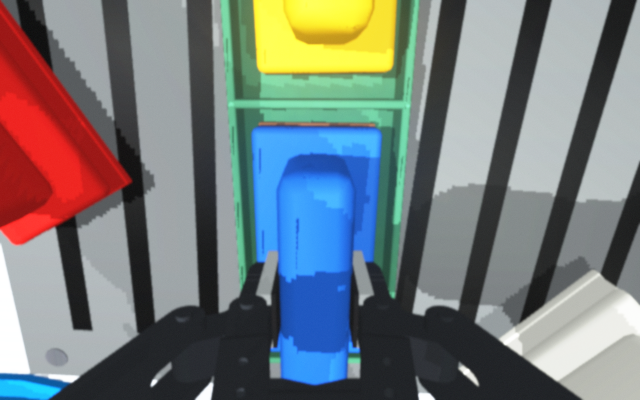

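The block is inside the bay with clearance all round, about 4 mm above its resting height. Lowering that last bit.

```bash
python3 -m inch '[[0.2,0.15,0.1,0,1],[0.2,0,0,0,1],[0,0,0,0,1],[0,0,0,0,1]]'; python3 - <<'E'
from h import *
delta([.3944,.3161,.043],-86.34)
E
```

```text
t: 21.28
ee_pos: [0.3951, 0.3165, 0.0434]
orientation: [2.19, 0.07, -2.188]
contact_force: [-1.0, -1.1, 2.2]
finger_gap: 0.313
t 21.27 pos [0.3951 0.3165 0.0434] jaw -86.35 j [ 0.563  0.108  1.734 -0.     1.299  2.07 ] gap 0.313 F [-1.  -1.1  2.2]
toolx [ 0.001  0.    -1.   ]
turn rad -0.0001 deg -0.01 then shift cm [0.04 0.03 0.07]
```

Back on the tray floor at the start pose, still held and with the load taken up. Releasing and rising.

```bash
python3 -m inch '[[0,0,0,0,1],[0,0,0,0,0.5],[0,0,0,0,0],[0,0,0,0,0],[0,0,0,0,0]]'; python3 -m inch '[[-2,0,0,0,0],[-5,0,0,0,0],[-5,0,0,0,0],[-5,0,0,0,0],[-1,0,0,0,0]]'; python3 - <<'E'
from h import *
cv2.imwrite("pics/w15.png",grab_frame("wrist"))
delta([.4355,-.324,.23],-115.65)
rows([.4355,-.324,.23],.511,11)
E
```

```text
t: 21.9
ee_pos: [0.3949, 0.3164, 0.0428]
orientation: [2.189, 0.07, -2.189]
contact_force: [-0.3, 0.0, -0.0]
finger_gap: 0.997
t: 22.52
ee_pos: [0.3965, 0.3175, 0.2277]
orientation: [2.2, 0.075, -2.183]
contact_force: [0.7, 0.5, -0.6]
finger_gap: 1.001
t 22.57 pos [0.3962 0.3172 0.2267] jaw -86.34 j [ 0.563 -0.012  1.482  0.     1.664  2.07 ] gap 1.003 F [0.6 0.9 1.1]
toolx [ 0.006  0.004 -1.   ]
turn rad 0.5115 deg 29.31 then shift cm [ -0.55  56.1  -31.31]
0 [-0.   5.8  0. ] 0.046
1 [-0.   5.8 -0.3] 0.046
2 [-0.   5.8 -0.5] 0.046
3 [-0.   5.8 -0.8] 0.046
4 [-0.   5.7 -1.1] 0.046
5 [-0.   5.7 -1.3] 0.046
6 [-0.   5.6 -1.6] 0.046
7 [-0.   5.5 -1.9] 0.046
8 [-0.   5.4 -2.1] 0.046
9 [-0.   5.3 -2.4] 0.046
10 [-0.   5.2 -2.6] 0.046
```

View pics/w15.png

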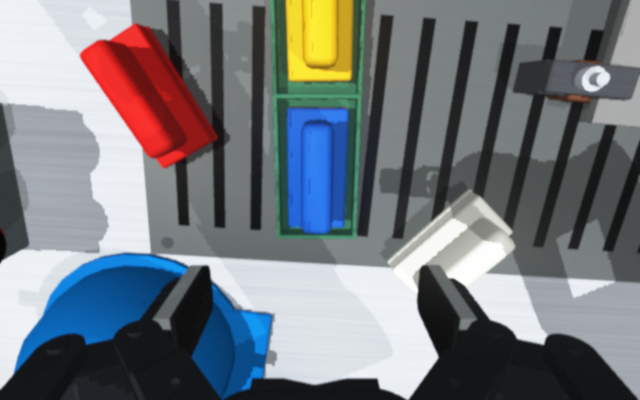

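Blue is back in its bay at (317,172), flat and released, in the same place within the tray as before. Now the switch.

```bash
python3 -m inch '[[0,5.8,0,0.046,0],[0,5.8,-0.3,0.046,0],[0,5.8,-0.5,0.046,0],[0,5.8,-0.8,0.046,0],[0,5.7,-1.1,0.046,0]]'; python3 -m inch '[[0,5.7,-1.3,0.046,0],[0,5.6,-1.6,0.046,0],[0,5.5,-1.9,0.046,0],[0,5.4,-2.1,0.046,0],[0,5.3,-2.4,0.046,0]]'; python3 -m inch '[[0,5.2,-2.6,0.05,0],[0,0,0,0,0],[0,0,0,0,0]]'; python3 - <<'E'
from h import *
cv2.imwrite("pics/w16.png",grab_frame("wrist"))
delta([.4357,-.3243,.1055],-115.65)
E
```

```text
t: 23.2
ee_pos: [0.4126, 0.0244, 0.2206]
orientation: [-2.131, 0.179, 2.137]
contact_force: [1.5, -1.1, 1.1]
finger_gap: 1.003
t: 23.82
ee_pos: [0.4326, -0.2656, 0.2203]
orientation: [-1.999, 0.402, 2.005]
contact_force: [0.5, 0.1, 0.3]
finger_gap: 0.999
t: 24.2
ee_pos: [0.4368, -0.3214, 0.2207]
orientation: [-1.97, 0.445, 1.976]
contact_force: [0.1, 0.6, 0.2]
finger_gap: 1.008
t 24.25 pos [ 0.4371 -0.321   0.2214] jaw -115.51 j [-7.380e-01  7.400e-02  1.404e+00  1.000e-03  1.666e+00  1.278e+00] gap 1.001 F [0.2 0.6 0.5]
toolx [-0.002  0.002 -1.   ]
turn rad 0.0024 deg 0.14 then shift cm [11.59  0.37 -0.05]
```

View pics/w16.png

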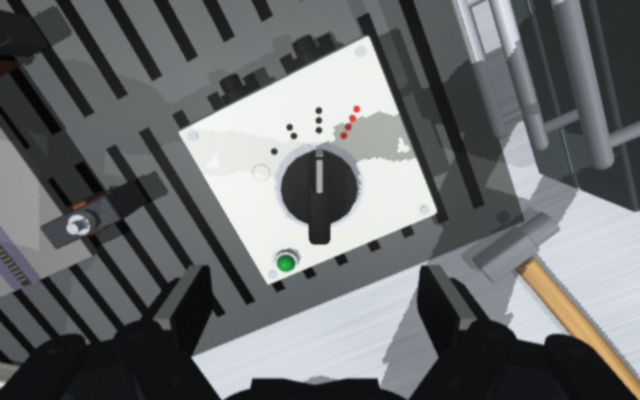

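Switch still points at the three pips, (319,118). Descending on it.

```bash
python3 -m inch '[[4,0.3,0,0,0],[4,0,0,0,0],[1.5,0,0,0,0],[0,0,0,0,0]]'; python3 - <<'E'
from h import *
delta([.4357,-.3243,.1055],-115.65)
E
```

```text
t: 24.75
ee_pos: [0.4359, -0.3236, 0.1272]
orientation: [-1.973, 0.445, 1.976]
contact_force: [-0.4, -0.5, 0.8]
finger_gap: 0.998
t 24.75 pos [ 0.4359 -0.3236  0.1272] jaw -115.48 j [-0.743  0.117  1.547  0.     1.48   1.272] gap 0.998 F [-0.4 -0.5  0.8]
toolx [-0.001  0.001 -1.   ]
turn rad 0.003 deg 0.17 then shift cm [ 2.17  0.08 -0.01]
```

```bash
python3 -m inch '[[2.1,0.05,0,0,0],[0,0,0,0,0.7],[0,0,0,0,1],[0,0,0,0,1],[0,0,0,0,1]]' 60;  python3 -m inch '[[0,0,0,0,1],[0,0,0,0,1]]'; python3 - <<'E'
from h import *
delta([.4357,-.3243,.1055],-40.65)
E
```

```text
t: 25.38
ee_pos: [0.4368, -0.3248, 0.1081]
orientation: [-1.976, 0.446, 1.971]
contact_force: [-2.5, -0.1, -3.7]
finger_gap: 0.174
t: 25.62
ee_pos: [0.4368, -0.3249, 0.1081]
orientation: [-1.976, 0.446, 1.972]
contact_force: [1.1, 4.2, 5.9]
finger_gap: 0.173
t 25.62 pos [ 0.4368 -0.3249  0.1081] jaw -115.54 j [-0.745  0.131  1.571  0.002  1.439  1.271] gap 0.173 F [1.1 4.2 5.9]
toolx [ 0.002  0.    -1.   ]
turn rad -1.307 deg -74.89 then shift cm [ 0.26 -0.13  0.03]
```

```bash
python3 -m inch '[[0,0,0,-0.15,1],[0,0,0,-0.15,1],[0,0,0,-0.15,1],[0,0,0,-0.15,1],[0,0,0,-0.15,1]]';  python3 -m inch '[[0,0,0,-0.15,1],[0,0,0,-0.15,1],[0,0,0,-0.15,1],[0,0,0,-0.1,1],[0,0,0,0,1]]'; python3 - <<'E'
from h import *
delta([.4357,-.3243,.1055],-40.65)
cv2.imwrite("pics/w17.png",grab_frame("wrist"))
E
```

```text
t: 26.25
ee_pos: [0.4369, -0.324, 0.1081]
orientation: [2.058, 0.323, -2.053]
contact_force: [0.2, 6.4, 6.7]
finger_gap: 0.173
t: 26.88
ee_pos: [0.4366, -0.3234, 0.108]
orientation: [1.717, 0.784, -1.712]
contact_force: [-0.1, 8.2, 7.4]
finger_gap: 0.173
t 26.88 pos [ 0.4366 -0.3234  0.108 ] jaw -40.98 j [-0.744  0.13   1.571  0.004  1.441 -0.029] gap 0.173 F [-0.1  8.2  7.4]
toolx [ 0.001  0.003 -1.   ]
turn rad -0.0057 deg -0.33 then shift cm [ 0.25 -0.01  0.13]
```

View pics/w17.png

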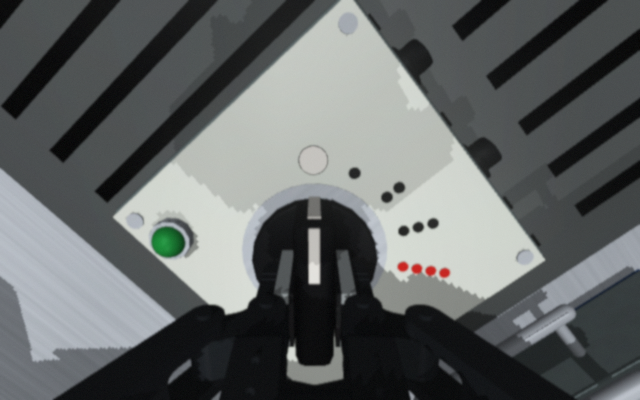

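Pointer is at the white off disc, (313,160). Releasing, rising, and doing a last check.

```bash
python3 -m inch '[[0,0,0,0,0.4],[0,0,0,0,0],[0,0,0,0,0],[-2,0,0,0,0],[-5,0,0,0,0]]';  python3 -m inch '[[-5,0,0,0,0],[0,0,0,0,0],[0,0,0,0,0],[0,0,0,0,0]]'; python3 - <<'E'
from h import *
a=grab_frame("wrist");b=grab_frame("top"); cv2.imwrite("pics/w18.png",a)
cv2.imwrite("pics/t18.png",np.hstack([cv2.resize(b[160:290,205:275],None,fx=4,fy=4,interpolation=3),cv2.resize(cv2.imread("pics/top0.png")[160:290,205:275],None,fx=4,fy=4,interpolation=3)]))
delta([.4357,-.3243,.2],-40.65)
for c in("top","side"):
  for l in("blue_block","yellow_block"): print(c,l,[(np.round(d["point"],3),round(d["score"],2)) for d in find_in(c,l)][:2])
E
```

```text
t: 27.55
ee_pos: [0.4342, -0.3243, 0.1738]
orientation: [1.714, 0.787, -1.72]
contact_force: [-0.2, -0.6, 0.8]
finger_gap: 0.996
t: 28.05
ee_pos: [0.4352, -0.3249, 0.2245]
orientation: [1.715, 0.784, -1.717]
contact_force: [1.1, 0.7, -0.1]
finger_gap: 0.999
t 28.15 pos [ 0.4353 -0.3249  0.2248] jaw -41.09 j [-0.746  0.076  1.396  0.     1.674 -0.029] gap 1.001 F [0.6 0.  0.1]
toolx [-0.003  0.002 -1.   ]
turn rad -0.0076 deg -0.44 then shift cm [ 2.48 -0.   -0.07]
top blue_block [(array([0.712, 0.231, 0.04 ]), 0.96), (array([0.447, 0.467, 0.029]), 0.94)]
top yellow_block [(array([0.531, 0.318, 0.033]), 0.73)]
side blue_block [(array([0.707, 0.25 , 0.028]), 0.77), (array([ 0.628, -0.027,  0.066]), 0.65)]
side yellow_block [(array([0.531, 0.307, 0.037]), 0.74)]
```

View pics/w18.png

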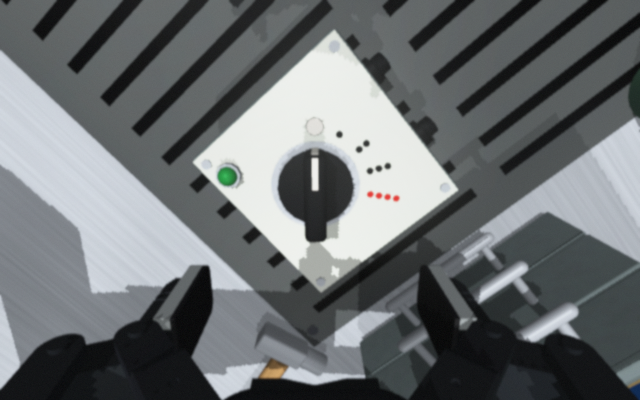

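View pics/t18.png

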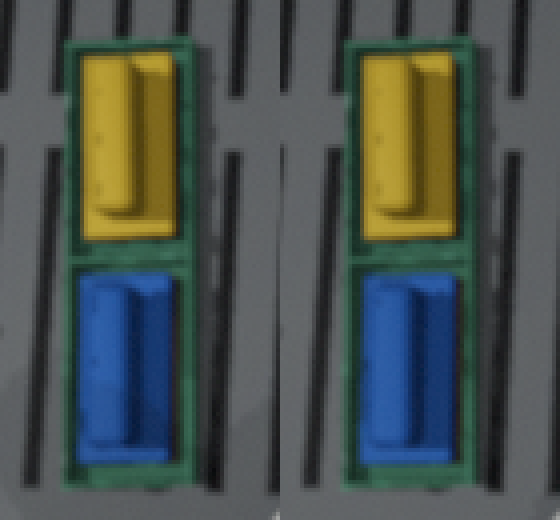

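The pointer is at the white disc (off), and the tray matches its starting picture to within a pixel. Handing in.

```bash
python3 - <<'E'
from rig import *
print(finish_job())
E
```

```text
the job is handed in; nothing more can be done
None
```

The whole job is done and was handed in at about 28 s of the 72 s allowed. `finish_job` gives no verdict, so the results below are my own checks.

**What I did**
- **Switch on:** it started at speed 1. I turned it two clicks to 3 and confirmed it was there after letting go, and again just before turning it off.
- **Seam:** I pressed the blue block on the near end and pushed it along the seam in one stroke. The face centre went from about −70 mm to +71 mm from the panel's centre, keeping within about 1–2 mm of the seam line. The net press was about 7–9.5 N, adding the block's weight to the measured force.
- **Return and off:** I lowered the block into its bay still held, released it, and only then turned the switch to off.

**Last checks**
- The wrist picture shows the pointer at the white off disc.
- The top picture of the tray matches the starting picture to about a pixel for both the blue and yellow blocks.
- The gripper was open about 9 cm above the switch, with no contact force.

**Checks that disagreed**
- **First wrist view of the station:** it put the box about 8 mm off because the arm was still settling. A second look, once settled, agreed with the top and side cameras to 1–2 mm.
- **Last network search for the blue block:** the two best hits I printed for each camera didn't include it in the bay. From the top they were red look-alikes; from the side, one was a red look-alike and the other came from an older picture taken mid-stroke. I relied on the top picture instead.

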